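# Work the red choke knob on the engine control box

### The arm

A 6-joint arm with a two-finger parallel gripper is mounted at the origin on the work surface. World frame = base frame: x ahead of the robot, y to its left, z up, the work surface at z = 0. Lengths are in m, angles in rad, forces in N, time in s.
With the tool pointing down it reaches from about 0.35 to 0.975 m from the base axis. Payload 4.9 kg.
Tool frame: the origin (TCP) lies at the very end of the fingers, on their centre line; the grasp point (between the pads) lies 19 mm behind it (ctrl.grip_point_offset is the distance from the TCP to the grasp point, in m); z points along the fingers, y is the line along which they close (so a half turn about z gives the same grasp; the last joint's range is limited). The gripper opens to 85 mm and grips with 20 to 120 N. Pads are 22 mm wide; open, the fingers measure 114 mm over their backs; the gripper's body (76 mm by 85 mm) begins 54 mm behind the grasp point. The pads swing forward as they close: fully open they stand 13 mm farther back than shut.
Start: joints at [1.223, 0.053, 1.613, -0, 1.476, -0.119], TCP at [0.142, 0.609, 0.231] pointing down, gripper open.
Joint ranges: [-3.01, 3.01], [-1.01, 2.22], [0.06, 2.58], [-1.02, 4.17], [0.09, 2.62], [-3.14, 3.14]. Speed limits (rad/s): [2.57, 2.57, 3.14, 3.14, 3.14, 3.14].

### API

Orientations are given as a rotation vector (axis times angle).
In Python, from station import ctrl gives the robot as it stands.
- The arm moves only by the tool send_rows, never from a script. Its argument "rows" is a list of rows, each a list of 3 entries, a list of its own where there are three numbers: the finger opening in cm, from 0 to 8.54, then the shift along the tool's x, y, z in cm, then the turn about the tool's z in degrees. A call has 1 to 10 rows; each row shifts and turns the commanded pose from where the row before left it, along the tool's axes as they then stand; what a row does not reach is not made up. A row lasts 1/8 s, in which the tool goes at most 62.5 mm and 10.7 degrees, less where a joint would pass 70% of its speed; a pose out of reach is approached as far as the arm can. A call with a gripper value outside its range is refused whole. The fingers move at their own pace and stop on an object; "newtons" is the grip in N (left out, the last holds). Time passes only in rows, so rows that do not move let the fingers close. It gives the time, the measured TCP pose, the force, the opening and the grip force at its end, in the units of the state.
- ctrl.get_obs(): the state, without advancing time (a new reading comes with each control period).
- ctrl.get_image(name): name is "side" or "top"; returns a dict with "frame" (400x640x3 uint8, red, green, blue), "range_z" (400x640 float32, m along the optical axis (not along the pixel's ray), 0 where there is no reading), "fx", "fy", "cx", "cy" (pixels), "cam_to_world" (4x4, takes a point from camera to world coordinates). Camera axes: x right, y down, z forward; pixel columns grow to the right and rows downward; lengths in m; the calibration is good to about 2 mm. A picture is of the moment at which its call begins.
- ctrl.finish_job(): hands the job in; it is judged then, once.
The state is a dict: "t": time; "q": joint angles; "dq": joint speeds; "effort": joint torques, N m; "tool_pos": TCP position; "tool_rot": TCP orientation; "contact_force": force on the tool from outside, world axes, zero at the start; "wrist_torque": the same for the moment, N m; "opening": finger opening in m; "grip_force": force on a finger pad.
Only numpy, scipy, OpenCV 4.12 (cv2) and the standard library are available. Lean on these libraries where they do the work, as an engineer would, in place of code of your own. Each camera call takes 0.05 s, during which the arm holds its last target. There are 200 camera calls.

### The job

Check the choke on the yellow control box bolted to the bench: pull the red knob straight up out of the box until it reaches its detent, fully out, then push it back down fully home and let go. Leave the black throttle knob as it is set.

Things in the scene. Friction and masses are not known exactly. Their poses are not given: they have to be found in the camera images.
- choke (a joint): how far the red choke knob is pulled out, in m: 0 fully home, 0.036 fully out at its detent. It slides straight up. It starts home. An over-centre spring holds it at either end: it takes about 5 N to start it out or back, less and less up to half way, some 5 mm beyond which it runs on to the other end by itself and stays there; hard stops at both ends.
- choke_top (a point): centre of the top face of the red choke knob, moving with it; z up. The knob is a plain upright plastic cylinder 34 mm in diameter and 30 mm tall on a 10 mm steel shaft, so its side can be gripped down to 30 mm below this point. Fully home its top is 40 mm above the box's face (0.110 above the bench) and 10 mm of air lies beneath it, of which a 28 mm wide bushing takes 5 mm.
- throttle_top (a point): centre of the top face of the black throttle knob, same size and shape as the red one, not to be disturbed. It may start 0 to 20 mm out; stiff (5 N) and stays where it is left.
- panel: yellow steel control box with a dark face, fixed to the bench, 150 mm (its x) by 300 mm (its y) by 70 mm tall, face up; origin at the centre of its underside, z up. Three places lie in a row along its y axis at x = 0 and y = -90, 0, +90 mm: the red knob, the black knob and a round meter (52 mm wide, 12 mm tall) stand in any order. A screwdriver, a socket and a 130 mm tall can stand loose on the bench around the box.

How it is judged:
On the way:
1. the red knob has been pulled out to its detent (at least 28 of its 36 mm) (value of joint choke above 0.028 m), for 0.2 s.
At the end, for the whole second after the job is handed in: The red knob is back home (less than 6 mm out) and the black knob stands within 8 mm of where it was set (value of joint choke below 0.006 m and distance of throttle_top from where it was at the start of the episode below 0.008 m); the robot touches nothing.
It fails at once if the black throttle knob is moved by more than 8 mm (distance of throttle_top from where it was at the start of the episode above 0.008 m).
It also fails if it takes over 32 s, if anything falls off the work surface, if the arm or the gripper's body presses on something with over 40 N, if the wrist force passes 120 N, or if a joint passes its speed limit or range.

## Working session

There is one attempt and no reset: what is moved stays moved. The work goes in short steps, Python scripts to look and compute and a tool call to move; the robot and the scene stay as the last step left them, time stands still between calls to the robot, and variables do not carry over. Pictures are saved under pics/ and viewed, at most 10 in all, crops included, and the job is handed in when it is done.

Besides the shell and the picture viewer there is one more tool, called after "Emit:" as name(argument=value, ...), one argument or row to a line, values as JSON. send_rows: Moves the arm, as the interface text tells. Its arguments: {"type":"object","properties":{"rows":{"type":"array","items":{"type":"array"}},"newtons":{"type":"number"}},"required":["rows"]}

```bash
mkdir -p pics; cat > h.py <<'E'
import numpy as np, cv2
from station import ctrl
def pts(im):
    z=im["range_z"]; v,u=np.mgrid[:z.shape[0],:z.shape[1]]
    P=np.stack([(u-im["cx"])/im["fx"]*z,(v-im["cy"])/im["fy"]*z,z],-1)
    T=im["cam_to_world"]; return P@T[:3,:3].T+T[:3,3]
def save(im,n): cv2.imwrite(f"pics/{n}.png",im["frame"][:,:,::-1])
E
python3 - <<'E'
from h import *
o=ctrl.get_obs(); print({k:np.round(v,3) for k,v in o.items()})
I={n:ctrl.get_image(n) for n in("top","side")}
for n,im in I.items():
    print(n,im["cam_to_world"].round(3).tolist())
    P=pts(im); hsv=cv2.cvtColor(im["frame"],cv2.COLOR_RGB2HSV)
    H,S,V=cv2.split(hsv); m=(((H<8)|(H>172))&(S>120)&(V>60)).astype(np.uint8)
    k,L,st,c=cv2.connectedComponentsWithStats(m)
    for i in range(1,k):
        if st[i,4]>40:
            q=P[(L==i)&(im["range_z"]>0)]; print(c[i].round(),st[i],len(q)and (np.median(q,0).round(3),q.min(0).round(3),q.max(0).round(3)))
a=np.vstack([I["top"]["frame"],I["side"]["frame"]])
cv2.imwrite("pics/a.png",cv2.resize(a,(480,600))[:,:,::-1])
save(I["top"],"top0");save(I["side"],"side0")
E
```

```text
{'t': np.float64(0.0), 'q': array([ 1.223,  0.053,  1.614, -0.   ,  1.476, -0.119]), 'dq': array([ 0.001, -0.   , -0.001, -0.001,  0.002,  0.   ]), 'effort': array([-1.0000e-03, -3.9367e+01, -3.7018e+01, -0.0000e+00,  7.0000e-03,
        0.0000e+00]), 'tool_pos': array([0.142, 0.608, 0.23 ]), 'tool_rot': array([-3.580e-01, -3.121e+00,  3.000e-03]), 'contact_force': array([-0.085,  0.455, -0.481]), 'wrist_torque': array([0.03 , 0.071, 0.009]), 'grip_force': np.float64(0.0), 'opening': np.float64(0.085)}
top [[-0.028, -0.989, 0.146, 0.472], [-0.999, 0.025, -0.023, 0.025], [0.019, -0.147, -0.989, 0.757], [0.0, 0.0, 0.0, 1.0]]
[289. 236.] [278 225  22  22 253] (array([0.516, 0.069, 0.11 ]), array([0.499, 0.053, 0.068]), array([0.536, 0.09 , 0.113]))
side [[-0.776, -0.443, 0.449, 0.275], [-0.63, 0.558, -0.54, 0.389], [-0.011, -0.702, -0.712, 0.563], [0.0, 0.0, 0.0, 1.0]]
[322. 230.] [311 216  22  27 406] (array([0.51 , 0.079, 0.103]), array([0.499, 0.023, 0.068]), array([0.555, 0.09 , 0.112]))
[601. 373.] [ 579  351   61   49 1249] (array([ 0.085, -0.021,  0.012]), array([ 0.044, -0.089,  0.007]), array([0.103, 0.034, 0.017]))
```

View pics/top0.png

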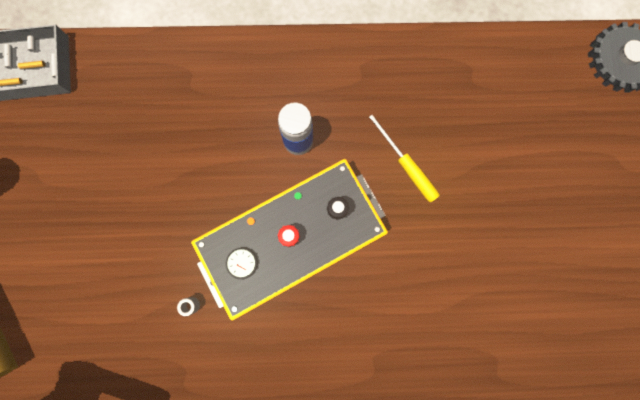

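View pics/side0.png

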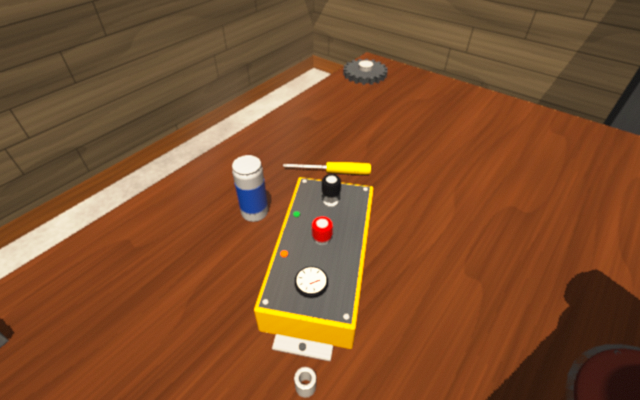

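The top view shows the red knob at (289,236), mid-row between the black knob at (338,208) and the meter at (241,263). The can stands near (295,120). In the side view the red knob is at (322,230) and the black one at (331,187), slightly out. I'll grip across the row.

```bash
cat >> h.py <<'E'
from scipy.spatial.transform import Rotation as R
def ray(im,uv,z):
    T=im["cam_to_world"]; d=T[:3,:3]@[(uv[0]-im["cx"])/im["fx"],(uv[1]-im["cy"])/im["fy"],1]
    return T[:3,3]+d*(z-T[2,3])/d[2]
def knob(im,near,zlo):
    P=pts(im); m=(im["range_z"]>0)&(P[...,2]>zlo)&(np.hypot(P[...,0]-near[0],P[...,1]-near[1])<.035)
    v,u=np.nonzero(m); z=np.median(P[m][:,2]); (c,r)=cv2.minEnclosingCircle(np.c_[u,v].astype(np.float32))
    return c,r,P[m].mean(0).round(4),len(u),z
E
python3 - <<'E'
from h import *
im=ctrl.get_image("top"); si=ctrl.get_image("side")
rd=None
for n,uv in(("red",(289,236)),("black",(338,208)),("can",(295,120))):
    p=pts(im)[uv[1],uv[0]]; 
    for w in (im,si):
        c,r,m,k,z=knob(w,p,p[2]-.006); print(n,p.round(3),c,round(r,1),m,k,round(z,4),"ray",ray(w,c,z).round(4))
# box outline: yellow mask, minAreaRect
hsv=cv2.cvtColor(im["frame"],cv2.COLOR_RGB2HSV); P=pts(im)
m=(abs(P[...,2]-.07)<.006)&(im["range_z"]>0)
q=P[m][:,:2]; q=q[np.hypot(*(q-[.516,.069]).T)<.2]
rc=cv2.minAreaRect((q*1000).astype(np.float32)); print(rc)
o=ctrl.get_obs(); M=R.from_rotvec(o["tool_rot"]).as_matrix(); print(M.round(3))
E
```

```text
red [0.515 0.069 0.112] (288.5, 235.5) 10.6 [0.5158 0.0699 0.1104] 346 0.1105 ray [0.5159 0.0698 0.1105]
red [0.515 0.069 0.112] (321.5, 224.5) 9.8 [0.5149 0.0722 0.109 ] 256 0.109 ray [0.5147 0.0724 0.109 ]
black [ 0.556 -0.009  0.127] (338.0, 207.5) 11.0 [ 0.5568 -0.0094  0.1268] 366 0.127 ray [ 0.5566 -0.0094  0.127 ]
black [ 0.556 -0.009  0.127] (330.5, 181.0) 9.6 [ 0.556  -0.0064  0.125 ] 213 0.1253 ray [ 0.5558 -0.0061  0.1253]
can [0.699 0.055 0.131] (294.5195617675781, 118.41340637207031) 15.9 [0.7028 0.0559 0.1308] 776 0.1309 ray [0.7023 0.056  0.1309]
can [0.699 0.055 0.131] (245.5, 164.5) 13.9 [0.702  0.058  0.1287] 418 0.1287 ray [0.7029 0.0576 0.1287]
((554.352783203125, 89.85829162597656), (236.0460205078125, 300.415771484375), 27.37343406677246)
[[-0.974  0.227 -0.   ]
 [ 0.227  0.974 -0.001]
 [ 0.    -0.001 -1.   ]]
```

Emit:
send_rows(
  rows=[
    [7, [-4.05, -3.65, 0], 0],
    [7, [-4.05, -3.65, 0], 0],
    [7, [-4.05, -3.65, 0], 0],
    [7, [-4.05, -3.65, 0], 0],
    [7, [-4.05, -3.65, 0], 0],
    [7, [-4.05, -3.65, 0], 0],
    [7, [-4.05, -3.65, 0], 0],
    [7, [-4.05, -3.65, 0], 0],
    [7, [-4.05, -3.65, 0], 0],
    [7, [-4.05, -3.65, 0], 0],
  ],
  newtons=40,
)

```text
t: 1.45
tool_pos: [0.4541, 0.1597, 0.2313]
tool_rot: [0.359, 3.121, 0.0]
contact_force: [1.3, 0.2, 0.5]
opening: 0.0698
grip_force: 0.0
```

Emit:
send_rows(
  rows=[
    [7, [-4.05, -3.65, 0], 0],
    [7, [-4.05, -3.65, 0], 0],
    [7, [0, 0, 0], 9.9],
    [7, [0, 0, 0], 9.9],
    [7, [0, 0, 0], 9.9],
    [7, [0, 0, 0], 9.9],
    [7, [0, 0, 0], 9.9],
    [7, [0, 0, 0], 0],
    [7, [0, 0, 0], 0],
  ],
)

```text
t: 2.58
tool_pos: [0.5157, 0.0719, 0.2312]
tool_rot: [-1.629, -2.686, 0.0]
contact_force: [0.2, -0.7, 0.4]
opening: 0.0701
grip_force: 0.0
```

```bash
cat > s.py <<'E'
from h import *
o=ctrl.get_obs(); M=R.from_rotvec(o["tool_rot"]).as_matrix()
print(o["t"],o["tool_pos"].round(4),"yaw of y",np.degrees(np.arctan2(M[1,1],M[0,1])).round(2),M[:,2].round(3),o["opening"],o["grip_force"],o["contact_force"].round(1))
d=np.array([.5153,.071,.077])-o["tool_pos"]; print("to go cm",(M.T@d*100).round(2))
E
python3 s.py
```

```text
2.575 [0.5157 0.0719 0.2312] yaw of y 27.53 [-0.  0. -1.] 0.0701419892840954 0.0 [ 0.2 -0.7  0.4]
to go cm [-0.06 -0.07 15.42]
```

Emit:
send_rows(
  rows=[
    [7, [-0.06, -0.07, 4], 0],
    [7, [0, 0, 4], 0],
    [7, [0, 0, 3], 0],
    [7, [0, 0, 2], 0],
    [7, [0, 0, 1], 0],
    [7, [0, 0, 0], 0],
  ],
)

```text
t: 3.32
tool_pos: [0.5151, 0.071, 0.0909]
tool_rot: [-1.631, -2.684, 0.001]
contact_force: [0.4, 0.6, 1.2]
opening: 0.07
grip_force: 0.0
```

Emit:
send_rows(
  rows=[
    [7, [0, 0, 1], 0],
    [7, [0, 0, 0.3], 0],
    [7, [0, 0, 0], 0],
  ],
)

```text
t: 3.7
tool_pos: [0.5153, 0.071, 0.0782]
tool_rot: [-1.632, -2.684, 0.0]
contact_force: [0.8, 1.0, 1.1]
opening: 0.0703
grip_force: 0.0
```

```bash
python3 s.py; python3 - <<'E'
from h import *
a=ctrl.get_image("side");cv2.imwrite("pics/b.png",cv2.resize(a["frame"][120:320,200:460],None,fx=3,fy=3)[:,:,::-1])
E
```

```text
3.7 [0.5153 0.071  0.0782] yaw of y 27.4 [-0. -0. -1.] 0.0702585419171397 0.0 [0.8 1.  1.1]
to go cm [ 0.   -0.    0.12]
```

View pics/b.png

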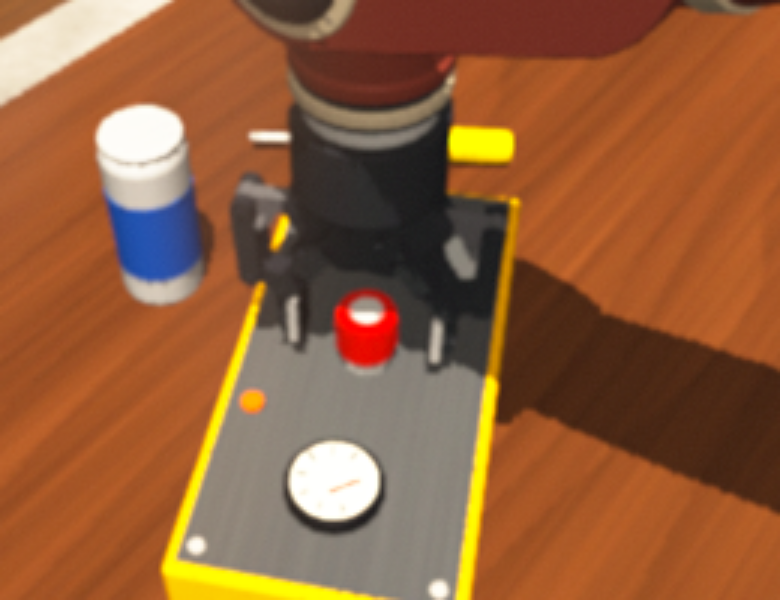

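The picture shows the red knob (365,330) centred between the pads (295,315 and 437,340), with nothing else touched. I'll close the gripper.

Emit:
send_rows(
  rows=[
    [2.5, [0, 0, 0], 0],
    [2.5, [0, 0, 0], 0],
    [2.5, [0, 0, 0], 0],
    [2.5, [0, 0, 0], 0],
    [2.5, [0, 0, 0], 0],
    [2.5, [0, 0, 0], 0],
  ],
  newtons=50,
)

```text
t: 4.5
tool_pos: [0.5159, 0.0712, 0.0789]
tool_rot: [1.632, 2.684, 0.001]
contact_force: [2.0, 1.3, 4.6]
opening: 0.033
grip_force: 49.9
```

Emit:
send_rows(
  rows=[
    [2.5, [0, 0, -0.4], 0],
    [2.5, [0, 0, -0.4], 0],
    [2.5, [0, 0, -0.5], 0],
    [2.5, [0, 0, -0.5], 0],
    [2.5, [0, 0, -0.5], 0],
    [2.5, [0, 0, -0.5], 0],
    [2.5, [0, 0, -0.4], 0],
    [2.5, [0, 0, -0.3], 0],
    [2.5, [0, 0, 0], 0],
    [2.5, [0, 0, 0], 0],
  ],
)

```text
t: 5.75
tool_pos: [0.5159, 0.0712, 0.1138]
tool_rot: [1.632, 2.683, 0.002]
contact_force: [4.4, 3.4, 4.2]
opening: 0.0328
grip_force: 50.4
```

```bash
cat > z.py <<'E'
from h import *
im=ctrl.get_image("side"); P=pts(im); H,S,V=cv2.split(cv2.cvtColor(im["frame"],cv2.COLOR_RGB2HSV))
m=((H<8)|(H>172))&(S>120)&(V>60)&(np.hypot(P[...,0]-.515,P[...,1]-.071)<.03)&(P[...,2]<.16)
z=P[m][:,2]; print("red z pct",np.percentile(z,[2,50,98]).round(4),m.sum())
b=(np.hypot(P[...,0]-.556,P[...,1]+.008)<.02)&(P[...,2]>.1)&(P[...,2]<.14);print("black",P[b].max(0) if b.any() else None,b.sum())
import sys
if len(sys.argv)>1: cv2.imwrite(f"pics/{sys.argv[1]}.png",cv2.resize(im["frame"][120:320,200:460],None,fx=3,fy=3)[:,:,::-1])
E
python3 s.py; python3 z.py c
```

```text
5.75 [0.5159 0.0712 0.1138] yaw of y 27.39 [ 0.001  0.    -1.   ] 0.03280305027623128 50.42038857936859 [4.4 3.4 4.2]
to go cm [ 0.01 -0.06  3.68]
red z pct [0.1158 0.1399 0.1453] 416
black [0.55721565 0.00724255 0.1002859 ] 1
```

View pics/c.png

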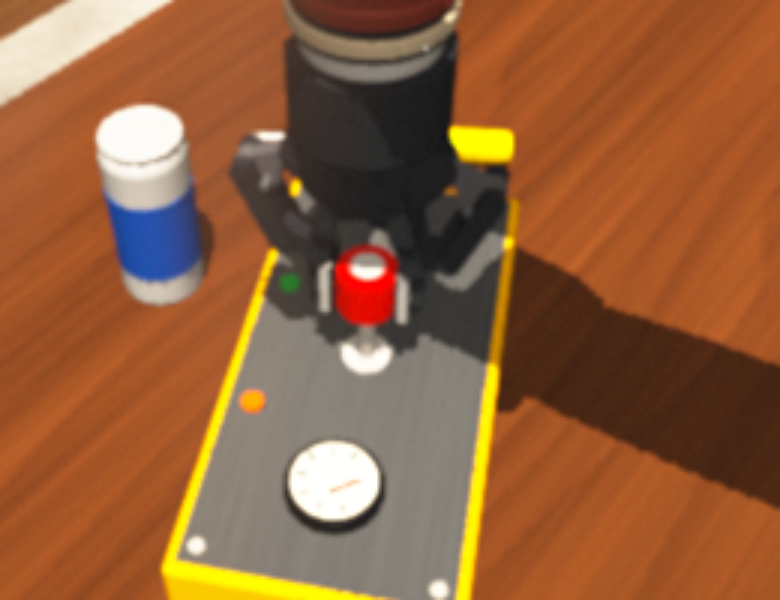

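The knob is about 35 mm out: its top is at (367,262), the shaft shows below it, and the measured height is 0.145. It has also held there for more than 0.2 s, so I'll push it back.

Emit:
send_rows(
  rows=[
    [2.5, [0, 0, 0.4], 0],
    [2.5, [0, 0, 0.4], 0],
    [2.5, [0, 0, 0.5], 0],
    [2.5, [0, 0, 0.5], 0],
    [2.5, [0, 0, 0.5], 0],
    [2.5, [0, 0, 0.5], 0],
    [2.5, [0, 0, 0.4], 0],
    [2.5, [0, 0, 0.35], 0],
    [2.5, [0, 0, 0], 0],
    [2.5, [0, 0, 0], 0],
  ],
)

```text
t: 7.05
tool_pos: [0.5159, 0.0711, 0.0788]
tool_rot: [1.632, 2.684, 0.001]
contact_force: [2.5, 4.0, 9.3]
opening: 0.0327
grip_force: 51.5
```

```bash
python3 s.py; python3 z.py
```

```text
7.05 [0.5159 0.0711 0.0788] yaw of y 27.4 [ 0.001  0.    -1.   ] 0.03268036065966579 51.51510536670685 [2.5 4.  9.3]
to go cm [ 0.02 -0.06  0.18]
red z pct [0.0828 0.106  0.1289] 382
black None 0
```

The knob is home, pressing on its stop. I'll open to 7 cm as before and lift straight up.

Emit:
send_rows(
  rows=[
    [7, [0, 0, 0], 0],
    [7, [0, 0, 0], 0],
    [7, [0, 0, 0], 0],
    [7, [0, 0, 0], 0],
    [7, [0, 0, 0], 0],
    [7, [0, 0, 0], 0],
  ],
)

```text
t: 7.85
tool_pos: [0.5154, 0.071, 0.0778]
tool_rot: [1.632, 2.684, -0.0]
contact_force: [-0.1, 0.2, 0.8]
opening: 0.07
grip_force: 0.0
```

Emit:
send_rows(
  rows=[
    [7, [0, 0, -1], 0],
    [7, [0, 0, -2], 0],
    [7, [0, 0, -3], 0],
    [7, [0, 0, -4], 0],
    [7, [0, 0, -4], 0],
    [7, [0, 0, -1], 0],
    [7, [0, 0, 0], 0],
    [7, [0, 0, 0], 0],
  ],
)

```text
t: 8.85
tool_pos: [0.5144, 0.071, 0.2257]
tool_rot: [-1.631, -2.682, 0.003]
contact_force: [-0.5, -0.6, -1.4]
opening: 0.0701
grip_force: 0.0
```

```bash
python3 s.py; python3 z.py d
```

```text
8.85 [0.5144 0.071  0.2257] yaw of y 27.39 [-0.003  0.    -1.   ] 0.07010605786557422 0.0 [-0.5 -0.6 -1.4]
to go cm [-0.07  0.12 14.87]
red z pct [0.0713 0.1042 0.1103] 368
black [0.5735202  0.00915496 0.12809423] 385
```

View pics/d.png

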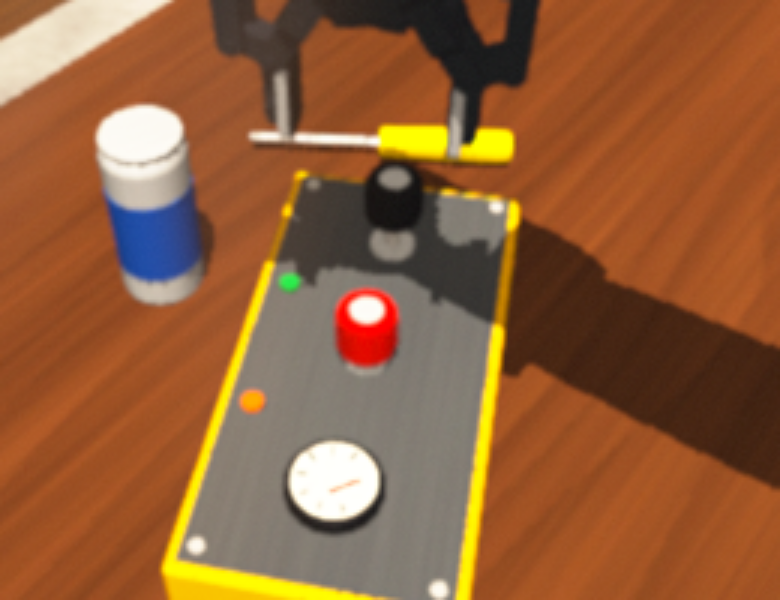

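The red knob is home at (367,328), at the same place as before the pull. The black knob at (394,195) is unchanged, and the gripper is clear.

```bash
python3 -c "
from station import ctrl; print(ctrl.finish_job())"
```

```text
the job is handed in; nothing more can be done
None
```

The red choke knob was pulled out about 35 mm to its detent, pushed back fully home and released; the black throttle knob is still where it was set, the gripper is clear, and the job was handed in at about 9 s.

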